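# Load the craft-room laser engraver and set its focus with the gauge blade

### The arm

A 6-joint arm with a two-finger parallel gripper is mounted at the origin on the work surface. World frame = base frame: x ahead of the robot, y to its left, z up, the work surface at z = 0. Lengths are in mm, angles in rad, forces in N, time in s.
With the tool pointing down it reaches from about 275 to 825 mm from the base axis. Payload 4.9 kg.
Tool frame: the origin (TCP) lies at the very end of the fingers, on their centre line; the grasp point (between the pads) lies 19 mm behind it; z points along the fingers, y is the line along which they close (so a half turn about z gives the same grasp; the last joint's range is limited). The gripper opens to 85 mm and grips with 20 to 120 N. Pads are 22 mm wide; open, the fingers measure 114 mm over their backs; the gripper's body (76 mm by 85 mm) begins 54 mm behind the grasp point. The pads swing forward as they close: fully open they stand 13 mm farther back than shut.
Start: joints at [1.167, 0.326, -0.193, 1.052, 0, 1.437], TCP at [146.59, 530.123, 231.281] pointing down, gripper open.
Joint ranges: [-2.65, 2.65], [-0.97, 1.79], [-1.3, 1.35], [-1.93, 2.1], [-1.47, 1.37], [-3.14, 3.14]. Speed limits (rad/s): [2.57, 2.57, 3.14, 3.14, 3.14, 3.14].

### API

Orientations are given as [roll, pitch, yaw] about the fixed x, y, z axes, in that order (R = Rz(yaw) Ry(pitch) Rx(roll)).
In Python, from bench import bot, solve_ik, imaging gives the robot as it stands. Calls block until the motion is done:
- bot.move_ptp(position, orientation): joint-space move of the TCP to a pose.
- bot.movel(position, rot=None, max_speed=150, threshold=None): straight line of the TCP; rot=None keeps the orientation; max_speed is the mean speed in mm/s. With threshold (N) it stops when the force on the tool has changed by that much, and returns True; else False.
- bot.move_j(angles): joint-space move.
- bot.grip(opening, effort=None): opening from 0.0 (shut) to 1.0 (fully open); effort is the grip in N (None keeps the last); returns when the fingers have stopped.
- bot.dwell(seconds).
- solve_ik(position, orientation): joint angles nearest the present ones, or None.
- bot.get_state(): the state.
- imaging.capture(name): name is "scene" or "side" or "wrist"; returns the picture (384x512x3 uint8, blue, green, red); there is no depth.
- imaging.camera_model(name): a dict with "K" (3x3 intrinsics, pixels), "k1" (the pictures are not rectified: a ray, as slopes to the right and down, at radius r is drawn at 1 + k1 r^2 times it, then the intrinsics apply), "position" and "rotation" of the camera in the world. Camera axes: x right, y up, looking along -z (the intrinsics and any distortion apply to the point x, -y, -z); pixel columns grow to the right and rows downward; lengths in mm; the calibration is good to about 2 mm. A picture is of the moment at which its call begins: read the wrist's pose just before it. camera_model takes no time and is no camera call; for the wrist camera it gives the pose at the moment of the call.
A pose or a line that the arm cannot do raises bot.IKError and nothing moves.
- bot.sign_off(): hands the job in; it is judged then, once.
The state is a dict: "t": time; "qpos": joint angles; "joint_velocities": joint speeds; "effort": joint torques, N m; "tcp_pos": TCP position; "orientation": TCP orientation; "contact_force": force on the tool from outside, world axes, zero at the start; "wrist_torque": the same for the moment, N m; "opening": opening from 0.0 (shut) to 1.0 (fully open); "gripper_force": force on a finger pad.
Only numpy, scipy, OpenCV 4.12 (cv2) and the standard library are available. Lean on these libraries where they do the work, as an engineer would, in place of code of your own. Each camera call takes 0.05 s, during which the arm holds its last target. There are 200 camera calls.

### The job

Get the laser engraver ready for this batch: lay each of the wooden blanks that are out on the table (two or three) in its own pocket of the nest plate, flat and flush. Then bring the laser head over the middle of one of them, slide the focus gauge in flat under the nozzle, bring the head down gently until the nozzle rests on the blade, draw the gauge straight out against the drag, slide it straight back in once to feel that it still drags, and draw it out for good, leaving the head where it is. Put the gauge back flat in the grey bead tray and leave the other things on the table alone.

Things in the scene. Friction and masses are not known exactly. Their poses are not given: they have to be found in the camera images.
- engraver: Desktop laser engraver, fixed. Origin: centre of the underside of its dark base plate (260 along x, 460 along y, 10 thick); +x points to its rear, +y to the head's home end, z up. A plywood nest plate with three pockets lies on the base, and a gantry rail stands along the rear. An aluminium side bar, 20 x 20 mm, lies along x on the base at each end (y = +-205).
- nest (a point): centre line of the nest plate's top, engraver (-20, -25, 26). The nest spans engraver x -110 to 70, y -170 to 120. Three open-topped rectangular pockets, 8 deep, floor at z = 18. A finger groove 44 wide (x -42 to 2), floor at z = 10, runs across the whole nest and through the pockets, so fingers can go down on both y sides of a blank; pockets are at least 32 apart.
- rail (a point): middle of the gantry beam's top, engraver (95, 0, 105). Beam 20 along x, 40 high, 420 along y; end plates 60 along x, 16 thick, up to z = 130, at y = +-215; a motor at y = -185 on the beam, up to z = 161.
- pocket_square (a point): centre of the floor of the square pocket, 63 x 63 mm; axes as the engraver's; at engraver (-20, 55, 18)
- pocket_plate (a point): centre of the floor of the middle pocket, 93 along x by 57 along y; at engraver (-20, -37, 18)
- pocket_strip (a point): centre of the floor of the narrow pocket, 133 along x by 33 along y; at engraver (-20, -114, 18)
- carriage (a joint): position of the carriage on the gantry rail, m, 0 to 0.31: 0 is home at the +y end; it grows towards the engraver's -y; the nozzle stands at engraver x = -20, y = 160 mm minus this value. Moved by hand by pushing the head (about 3 N friction), stays where it is left. It may start over the pockets.
- head: Laser head on the carriage; origin at the nozzle's lower face. Black box 40 x 40 mm in plan, from 15 to 90 mm above the origin; below it the brass nozzle, 14 across at its face. Slides up and down by hand and stays where left: about 6 N on its top pushes it down, about 11 N lifts it. Nozzle travels from 24 mm down to 2 mm above the nest top; starts 14 to 24 mm above.
- nozzle (a point): centre of the nozzle's lower face (same point as head's origin); axes as the engraver's
- head_top (a point): centre of the head's flat top, 90 mm above the nozzle face. The box can be held or pushed on its y sides from above; behind it a bracket 24 wide, at engraver z 98 to 110, joins it to the carriage on the rail.
- square: square wooden blank 60 x 60 x 8 mm; origin centre of its underside, z up. May be absent.
- plate: rectangular wooden blank 90 (its x) x 54 x 8 mm; origin centre of its underside. May be absent.
- strip: long wooden blank 130 (its x) x 30 x 8 mm; origin centre of its underside. May be absent.
- gauge: aluminium focus gauge, 70 g, one flat blade 26 mm wide and 6 mm thick with an upright grip rib on top. Origin: on the underside, below the middle of the rib; the blade points along +x and reaches from x = -30 to 130; over the last 20 mm it tapers from 6 to about 3 mm at the tip. Rib: 40 along x, 12 thick along y, from z = 6 to 34. Balances about 27 mm in front of the origin.
- gauge_tip (a point): middle of the gauge's thin end, at gauge (130, 0, 2.5)
- tray: low grey bead tray, fixed, 140 (x) x 230 (y) mm outside, walls 6 thick and 12 high, floor 6 thick; origin centre of its underside. The gauge starts in it, lying along its y.
- tape: red tape dispenser, 130 x 55 x 77 mm high, a bystander; origin centre of its underside
- organizer: clear bead organizer box 160 x 240 x 35 mm, a bystander; origin centre of its underside
There are look-alikes about, which are no part of the job. What is shaped like the square but purple or white is not meant. What is shaped like the strip but pink is not meant.

How it is judged (in metres and radians):
On the way, in this order (a step that is already met when the one before it is completed fails the run):
1. every blank present lies seated in its own pocket (horizontal distance between square and pocket_square below 0.004 m and z of square in the frame of pocket_square between -0.0015 and 0.0015 m and angle between each of square, plate, strip's own z axis and vertical below 0.03 rad and linear speed of each of square, plate, strip below 0.02 m/s and horizontal distance between plate and pocket_plate below 0.004 m and z of plate in the frame of pocket_plate between -0.0015 and 0.0015 m and horizontal distance between strip and pocket_strip below 0.004 m and z of strip in the frame of pocket_strip between -0.0015 and 0.0015 m), for 0.2 s.
2. the gauge lies flat under the nozzle over the middle of a seated blank, its tip at least 25 mm beyond the nozzle's centre, and the nozzle rests on the blade (all of step 1 and (horizontal distance between nozzle and square below 0.012 m or horizontal distance between nozzle and plate below 0.012 m or horizontal distance between nozzle and strip below 0.012 m) and z of nozzle in the frame of engraver between 0.0308 and 0.0332 m and x of gauge_tip in the frame of nozzle above 0.025 m and contact force between head and gauge above 0.4 N and angle between gauge's own z axis and vertical below 0.05 rad), for 0.2 s.
3. the gauge is drawn out by the fingers against the drag: its tip 9 to 22 mm beyond the nozzle's centre, the nozzle still rubbing on it (x of gauge_tip in the frame of nozzle between 0.009 and 0.022 m and contact force between head and gauge above 0.1 N and contact force between the fingers and gauge above 0.5 N).
4. the gauge is clear in front of the nozzle (tip over 3 mm short of the nozzle's centre) (x of gauge_tip in the frame of nozzle below -0.003 m).
5. the held gauge has been slid back in, its tip at least 20 mm beyond the nozzle's centre, with the nozzle rubbing on it (x of gauge_tip in the frame of nozzle above 0.02 m and contact force between head and gauge above 0.1 N and contact force between the fingers and gauge above 0.5 N).
At the end, for the whole second after the job is handed in: Each blank present lies at rest flat in its own pocket (4 mm, floor height 1.5 mm); the nozzle is within 12 mm of a blank's middle and 4.8 to 7.2 mm above the nest top; the gauge lies flat and wholly inside the tray, at rest (all of step 1 and (horizontal distance between nozzle and square below 0.012 m or horizontal distance between nozzle and plate below 0.012 m or horizontal distance between nozzle and strip below 0.012 m) and z of nozzle in the frame of engraver between 0.0308 and 0.0332 m and x of gauge in the frame of tray between -0.064 and 0.064 m and y of gauge in the frame of tray between -0.109 and 0.109 m and x of gauge_tip in the frame of tray between -0.064 and 0.064 m and y of gauge_tip in the frame of tray between -0.109 and 0.109 m and z of gauge in the frame of tray below 0.009 m and angle between gauge's own z axis and vertical below 0.05 rad and linear speed of gauge below 0.02 m/s); the robot touches nothing.
It fails at once if the tape dispenser or the bead organizer is moved more than 25 mm (distance of any of tape, organizer from where it was at the start of the episode above 0.025 m).
It fails at once if the nozzle is forced onto the gauge with more than 60 N (contact force between head and gauge above 60 N).
Of strip, plate, square only 2 to 3 are there at a start; the rules pass over those that are not, and their reading is None.
At some moment in a run one of strip, plate, square, gauge may be knocked a few centimetres aside while the robot is not near it.
Once in a run the grip may slacken for a moment while it holds something.
It also fails if it takes over 208 s, if anything falls off the work surface, if the arm or the gripper's body presses on something with over 40 N, if the wrist force passes 120 N, or if a joint passes its speed limit or range.

## Working session

There is one attempt and no reset: what is moved stays moved. The work goes in short steps, each a Python script; the robot and the scene stay as the last script left them, time stands still between calls to the robot, and variables do not carry over. Pictures are saved under pics/ and viewed, at most 14 in all, crops included, and the job is handed in when it is done.

```bash
ls; mkdir -p pics
python3 - <<'E'
from bench import bot, imaging
import cv2
for n in ("scene","side"):
    im=imaging.capture(n); cv2.imwrite(f"pics/{n}0.png",im)
    m=imaging.camera_model(n); print(n,m)
s=bot.get_state(); print(s)
E
```

```text
pics
scene {'K': array([[421.99946599,   0.        , 252.31458327],
       [  0.        , 421.99946599, 194.97639131],
       [  0.        ,   0.        ,   1.        ]]), 'k1': -0.11673612019244808, 'position': array([1279.70788552,  140.86702779, 1045.27113234]), 'rotation': array([0.69074406, 0.01625474, 1.74820668])}
side {'K': array([[470.85244311,   0.        , 253.72775992],
       [  0.        , 470.85244311, 190.70920497],
       [  0.        ,   0.        ,   1.        ]]), 'k1': 0.04814241593665887, 'position': array([ 183.22613131, -935.31719242, 1093.47249913]), 'rotation': array([ 0.7878086 , -0.01296336, -0.34822061])}
{'t': 0.1, 'qpos': array([ 1.16677115e+00,  3.26877176e-01, -1.93512074e-01,  1.05200112e+00,
        1.89186622e-05,  1.43661611e+00]), 'joint_velocities': array([ 0.00035595, -0.00043604,  0.00089912,  0.0024578 ,  0.00095629,
        0.00018011]), 'effort': array([ 1.36506300e-03, -4.44238937e+01,  2.63038194e+01,  7.86906341e-03,
       -4.46051354e-05, -6.12170325e-06]), 'tcp_pos': array([146.38009215, 529.60626281, 230.56540484]), 'orientation': array([-3.14001547e+00, -2.31996738e-04,  2.87174749e+00]), 'contact_force': array([-0.94819904,  0.49913134, -0.43904988]), 'wrist_torque': array([ 0.05412861, -0.00142021,  0.00873627]), 'gripper_force': 0.0, 'opening': 1.0023475675711333}
```

View pics/scene0.png

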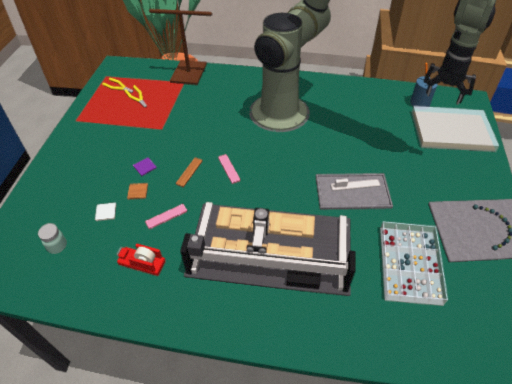

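View pics/side0.png

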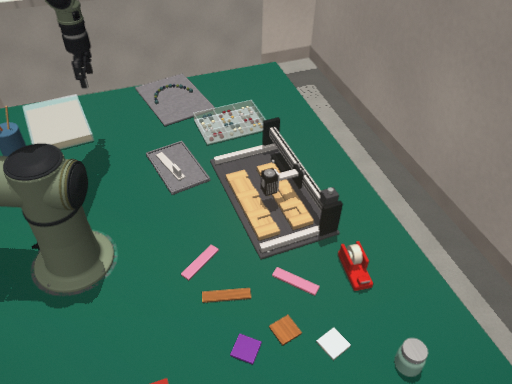

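The scene view shows one brown square (138,190) and one brown strip (190,172). There is no plate-shaped blank. The look-alikes are the purple square (145,166), the white square (105,211), and the pink strips (229,168) and (166,216). The gauge lies in the tray at (355,187), and the engraver head is near (261,220). The side view agrees: square (285,329), strip (227,295).

```bash
cat > h.py <<'E'
import numpy as np, cv2
from scipy.spatial.transform import Rotation as R
from bench import bot, solve_ik, imaging
def rot(m): 
    r=np.asarray(m["rotation"]); return r if r.shape==(3,3) else R.from_euler("xyz",r).as_matrix()
def rays(m,px):
    px=np.asarray(px,float).reshape(-1,2); K=m["K"]
    d=(px-[K[0,2],K[1,2]])/[K[0,0],K[1,1]]; u=d.copy()
    for _ in range(20): u=d/(1+m["k1"]*(u**2).sum(1,keepdims=True))
    return np.c_[u[:,0],-u[:,1],-np.ones(len(u))]@rot(m).T
def plane(m,px,z):
    v=rays(m,px); c=m["position"]; return (c+v*((z-c[2])/v[:,2])[:,None])[:,:2]
def proj(m,P):
    p=(np.asarray(P,float).reshape(-1,3)-m["position"])@rot(m); u=np.c_[p[:,0],-p[:,1]]/-p[:,2:3]
    u=u*(1+m["k1"]*(u**2).sum(1,keepdims=True)); K=m["K"]
    return u*[K[0,0],K[1,1]]+[K[0,2],K[1,2]]
def shot(n,f=None):
    m=imaging.camera_model(n); im=imaging.capture(n)
    if f: cv2.imwrite(f"pics/{f}.png",im)
    return m,im
def blobs(im,lo,hi,amin=60):
    h=cv2.cvtColor(im,cv2.COLOR_BGR2HSV); k=cv2.inRange(h,lo,hi)
    c,_=cv2.findContours(k,cv2.RETR_EXTERNAL,cv2.CHAIN_APPROX_NONE)
    return [x[:,0] for x in c if cv2.contourArea(x)>amin]
def rect(m,c,z):
    (x,y),(w,h),a=cv2.minAreaRect(plane(m,c,z).astype(np.float32))
    if w<h: w,h,a=h,w,a+90
    return np.array([x,y,w,h,(a+90)%180-90])
def tcp(): return bot.get_state()["tcp_pos"]
E
python3 - <<'E'
from h import *
np.set_printoptions(precision=1,suppress=True)
for n in("scene","side"):
    im=cv2.imread(f"pics/{n}0.png"); m=imaging.camera_model(n)
    hsv=cv2.cvtColor(im,cv2.COLOR_BGR2HSV)
    for p in ([(138,190),(190,172),(238,218),(355,187)] if n=="scene" else [(285,329),(227,295),(240,180),(165,160)]):
        print(n,p,hsv[p[1],p[0]])
    for c in blobs(im,(5,120,60),(25,255,255)): print(n,c.mean(0),rect(m,c,8))
    P={"scene":dict(tray=[(318,177),(387,176),(392,208),(318,206)],basefront=[(202,206),(350,216)],baseback=[(186,282),(349,290)],tapeorg=[(140,262)]),
       "side":dict(tray=[(148,167),(178,143),(208,176),(178,190)],base=[(213,173),(262,250),(335,230),(275,143)],nest=[(228,180),(262,238),(312,222)])}[n]
    for k,v in P.items(): print(k,plane(m,v,26 if k=="nest" else 10).tolist())
E
```

```text
scene (138, 190) [ 12 167 189]
scene (190, 172) [ 13 167 186]
scene (238, 218) [ 20 102 236]
scene (355, 187) [  8  19 202]
scene [137.2 190.7] [ 481.1 -401.1   61.7   60.8   15. ]
scene [188.6 171.8] [ 371.9 -255.8  132.    31.7  -13.9]
scene [118.2  87.1] [ -45.8 -656.1  246.2   78.    65.1]
scene [183.1  56. ] [-373.4 -469.4  549.5  148.2   14.8]
scene [179.6  11.4] [-746.5 -623.   336.2   74.8   89.4]
scene [493.4  49. ] [-751.2  996.5 1077.3  172.3  -21.1]
scene [411.   38.2] [-720.9  569.9  956.3  381.7  -12.6]
scene [101.4  37.8] [ -584.2 -1066.4  1171.4   644.8    41.2]
scene [ 3.8 25.1] [ -571.5 -1585.4   655.6    80.4    34.5]
tray [[329.15140017363456, 173.4982460034025], [286.51894333358393, 400.8429501851364], [420.9673016136019, 413.07867905816295], [450.6988005848592, 183.02509526224938]]
basefront [[510.0110138165421, -174.20179703933397], [473.6312925722913, 283.2172964270161]]
baseback [[775.178500746614, -151.72999473388845], [725.3651977861688, 289.7120315920341]]
tapeorg [[737.1862178809935, -299.5473806171781]]
side (285, 329) [ 13 166 187]
side (227, 295) [ 13 164 179]
side (240, 180) [ 19 106 231]
side (165, 160) [ 16  15 226]
side [284.8 329.4] [ 474.2 -405.2   60.5   59.9   13.3]
side [225.7 294.5] [ 364.8 -259.2  127.9   32.8  -14. ]
tray [[266.33842897718694, 309.84641870531345], [392.9022850595627, 403.08451400985973], [446.7383706572714, 199.75680555763893], [336.3545617491553, 167.48131295708504]]
base [[466.78815018397154, 208.52194235623847], [507.54825957209016, -153.24789454335678], [742.026522799915, -155.04744275936775], [724.8000352422212, 288.89113533300247]]
nest [[499.4583013779443, 142.9936739011664], [518.3044226451614, -123.59895738059947], [682.648980799552, -115.32702933825851]]
```

Run:
```python
from h import *
np.set_printoptions(precision=2,suppress=True)
bot.move_ptp([560,50,400],[np.pi,0,0.08])
m=imaging.camera_model("wrist"); print(m, tcp())
for p in ([400,290,350],):pass
shot("wrist","w_eng")
bot.move_ptp([370,260,330],[np.pi,0,0.08]); print(imaging.camera_model("wrist")["position"],tcp())
shot("wrist","w_tray"); print(bot.get_state()["t"])
```

```text
{'K': array([[329.32,   0.  , 253.4 ],
       [  0.  , 329.32, 190.89],
       [  0.  ,   0.  ,   1.  ]]), 'k1': 0.00467885968039444, 'position': array([635.21,  56.52, 542.04]), 'rotation': array([-0.3 , -0.  , -1.49])} [559.81  50.77 399.77]
[445.41 265.64 472.28] [370.04 259.96 329.97]
7.2917
```

View pics/w_eng.png

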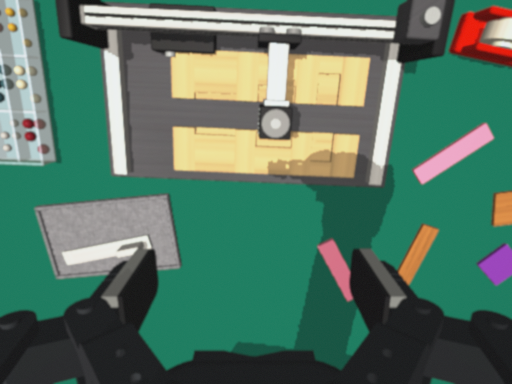

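View pics/w_tray.png

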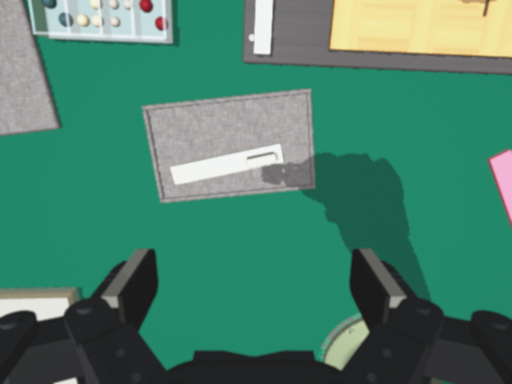

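The wrist view shows the engraver from above: nest corners about (172,52), (369,56), (358,178) and (174,172), head at (275,122). In the tray view the gauge blade runs from (172,175) to (283,152). The rib is at the right end, so the tip points left (world +y).

```bash
cat > eng.py <<'E'
from h import *
def fitline(p):
    v=cv2.fitLine(p.astype(np.float32),cv2.DIST_HUBER,0,.01,.01).ravel(); return v[2:],v[:2]
def isect(a,b):
    t=np.linalg.solve(np.c_[a[1],-b[1]],b[0]-a[0]); return a[0]+a[1]*t[0]
def quad(m,cont,z,box=None,margin=.15):
    """rectangle fitted by lines to the four sides: centre, size, angle (long axis), from world contour points"""
    w=plane(m,cont,z); b=cv2.boxPoints(cv2.minAreaRect(w.astype(np.float32))) if box is None else box
    L=[]
    for i in range(4):
        a,c=b[i],b[(i+1)%4]; d=c-a; l=np.linalg.norm(d); d/=l; n=np.array([-d[1],d[0]])
        s=(w-a)@d; e=abs((w-a)@n); L.append(fitline(w[(s>margin*l)&(s<(1-margin)*l)&(e<4)]))
    q=np.array([isect(L[i-1],L[i]) for i in range(4)])
    return q
def qinfo(q):
    c=q.mean(0); e=[q[1]-q[0],q[2]-q[1],q[3]-q[2],q[0]-q[3]]
    a,b=(e[0]-e[2])/2,(e[1]-e[3])/2
    if np.linalg.norm(a)<np.linalg.norm(b): a,b=b,a
    ang=np.degrees(np.arctan2(a[1],a[0])); return c,np.linalg.norm(a),np.linalg.norm(b),(ang+90)%180-90
E
python3 - <<'E'
from eng import *
np.set_printoptions(precision=2,suppress=True)
# rebuild wrist models from recorded poses
base=imaging.camera_model("wrist"); print(base["rotation"])
im=cv2.imread("pics/w_eng.png"); me=dict(base,position=np.array([635.21,56.52,542.04]))
h=cv2.cvtColor(im,cv2.COLOR_BGR2HSV); k=cv2.inRange(h,(14,50,90),(28,255,255)); k[:40]=0;k[190:]=0;k[:,:160]=0;k[:,380:]=0
pts=cv2.findNonZero(cv2.morphologyEx(k,cv2.MORPH_OPEN,np.ones((3,3))))[:,0]
hull=cv2.convexHull(pts)[:,0]; print(hull.tolist())
c,_=cv2.findContours(k,cv2.RETR_EXTERNAL,cv2.CHAIN_APPROX_NONE); c=np.vstack([x[:,0] for x in c if len(x)>80])
q=quad(me,c,26,box=cv2.boxPoints(cv2.minAreaRect(plane(me,hull,26).astype(np.float32)))); print(q,qinfo(q))
print("head top", [plane(me,[275,122],z) for z in (130,135,140)])
im=cv2.imread("pics/w_tray.png"); mt=base
for cc in blobs(im,(0,0,190),(179,45,255),300): 
    if 60<cc[:,1].mean()<220: print("gauge",cc.mean(0),rect(mt,cc,12),cv2.boxPoints(cv2.minAreaRect(plane(mt,cc,12).astype(np.float32))).tolist())
print("tray",plane(mt,[(144,107),(310,90),(315,187),(162,202)],12))
cv2.imwrite("pics/crop1.png",np.hstack([cv2.resize(cv2.imread("pics/w_eng.png")[30:190,160:390],None,fx=2,fy=2,interpolation=2),cv2.resize(im[90:250,140:310],None,fx=2,fy=2,interpolation=2)]))
E
```

```text
[-0.3  -0.   -1.49]
[[370, 63], [357, 157], [355, 171], [354, 176], [352, 178], [346, 178], [299, 176], [229, 173], [183, 171], [174, 170], [173, 169], [172, 147], [170, 75], [170, 57], [175, 52], [216, 50], [233, 50], [360, 56], [369, 57], [370, 58]]
[[ 502.06  175.46]
 [ 512.29 -116.23]
 [ 694.13 -109.66]
 [ 683.76  181.  ]] (array([598.06,  32.64], dtype=float32), np.float32(291.35898), np.float32(181.86465), np.float32(-87.97417))
head top [array([[599.61,  26.82]]), array([[600.04,  27.18]]), array([[600.47,  27.54]])]
gauge [226.95 163.93] [340.85 295.93 162.53  29.48 -73.36] [[303.4559326171875, 369.5667724609375], [349.998779296875, 213.8479461669922], [378.2449951171875, 222.29046630859375], [331.7021484375, 378.00927734375]]
tray [[411.51 411.35]
 [451.1  189.98]
 [317.59 165.27]
 [276.94 387.43]]
```

View pics/crop1.png

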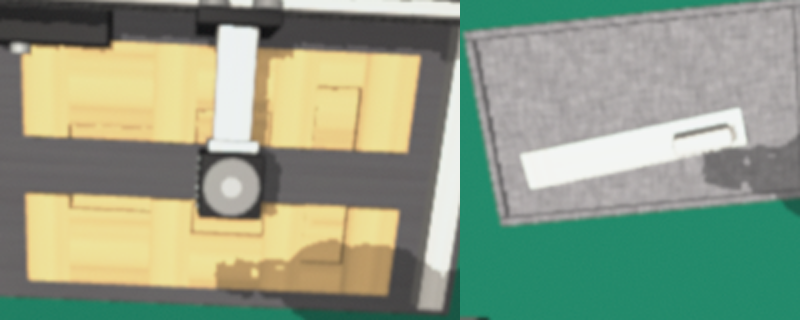

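The crop shows the head standing over the middle pocket, at engraver y of about -31, and both target pockets empty. The gauge rib is at its right end. Both target pockets are free of the head, so I'll measure the blanks close up next.

Run:
```python
from eng import *
np.set_printoptions(precision=2,suppress=True)
ims=[]
for n,p,y in(("strip",(368,-257),-.244),("square",(477,-403),.25)):
    bot.move_ptp([*p,260],[np.pi,0,y]); m,im=shot("wrist","w_"+n)
    for c in blobs(im,(5,110,60),(18,255,255),500):
        q=quad(m,c,8); print(n,c.mean(0),qinfo(q))
    ims.append(im)
print(bot.get_state()["t"])
cv2.imwrite("pics/crop2.png",cv2.resize(np.hstack(ims),(800,300),interpolation=3))
```

```text
strip [253.44 151.67] (array([ 368.25, -257.25], dtype=float32), np.float32(128.4562), np.float32(28.925964), np.float32(-14.008621))
strip [358.48  28.16] (array([ 476.8 , -402.65], dtype=float32), np.float32(59.56065), np.float32(58.111088), np.float32(-78.47222))
square [123.34 206.04] (array([ 369.22, -257.88], dtype=float32), np.float32(129.5922), np.float32(29.470623), np.float32(-14.136398))
square [254.39 153.24] (array([ 477.77, -403.  ], dtype=float32), np.float32(59.07062), np.float32(58.680317), np.float32(13.08149))
12.5833
```

View pics/crop2.png

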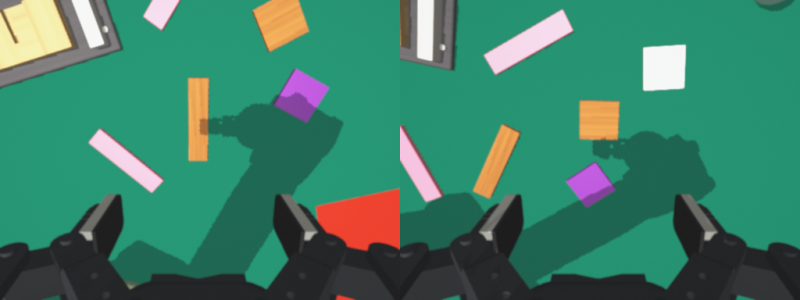

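In the left view the brown strip is at (198,120) and the brown square at (281,23). In the right view the square is at (599,120). The purple, white and pink pieces are the look-alikes and stay put. I'll grip the square, release it once to calibrate camera against tool, then grip it again.

Run:
```python
from eng import *
np.set_printoptions(precision=2,suppress=True)
y=.222
bot.move_ptp([477.6,-402.9,60],[np.pi,0,y])
print(bot.movel([477.6,-402.9,-3.5],max_speed=60,threshold=8),tcp(),bot.get_state()["contact_force"])
bot.grip(0.0,40); s=bot.get_state(); print(s["opening"],s["gripper_force"],s["contact_force"])
bot.grip(.95); bot.movel([477.6,-402.9,256.5],max_speed=150); 
T=tcp(); m,im=shot("wrist")
for c in blobs(im,(5,110,60),(18,255,255),500):
    q=quad(m,c,8);i=qinfo(q)
    if abs(i[0][0]-477)<20:
        d=i[0]-T[:2]; cy,sy=np.cos(y),np.sin(y)
        print(i,"offset world",d,"tool x,y",d@[cy,sy],d@[sy,-cy], bot.get_state()["orientation"])
print(bot.get_state()["t"])
```

```text
False [ 477.91 -403.22   -3.05] [0.72 0.43 0.59]
0.6852140477894555 43.13486874103546 [-1.37  0.47  5.33]
(array([ 478.18, -403.98], dtype=float32), np.float32(59.40084), np.float32(58.709263), np.float32(12.713188)) offset world [ 0.9  -1.43] tool x,y 0.5601828874080668 1.5881671282738763 [-3.14  0.    0.22]
17.2667
```

```bash
cat >> eng.py <<'E'
def nest(f=None):
    m,im=shot("wrist",f); h=cv2.cvtColor(im,cv2.COLOR_BGR2HSV); k=cv2.inRange(h,(14,50,90),(28,255,255))
    g=[np.r_[598+a,32.6+b,26] for a,b in((-98,153),(-88,-153),(104,-147),(94,157))]
    mask=np.zeros_like(k); cv2.fillConvexPoly(mask,proj(m,g).astype(np.int32),255); k&=mask
    c,_=cv2.findContours(k,cv2.RETR_EXTERNAL,cv2.CHAIN_APPROX_NONE); c=np.vstack([x[:,0] for x in c if len(x)>60])
    c=c[(c[:,0]>2)&(c[:,0]<509)&(c[:,1]>2)&(c[:,1]<270)]
    box=cv2.boxPoints(cv2.minAreaRect(plane(m,c,26).astype(np.float32)))
    return quad(m,c,26,box=box)
E
python3 - <<'E'
from eng import *
np.set_printoptions(precision=2,suppress=True)
y=.222; D=[np.pi,0,y]
bot.movel([477.6,-402.9,20],max_speed=200); bot.movel([477.6,-402.9,-2.5],max_speed=60)
bot.grip(0.0,50); s=bot.get_state(); print(s["opening"],s["gripper_force"],s["contact_force"])
bot.movel([477.6,-402.9,150],max_speed=150)
bot.move_ptp([597,113,274.5],[np.pi,0,.0354])
s=bot.get_state(); print(s["tcp_pos"],s["opening"],s["gripper_force"],s["t"])
q=nest("w_nest"); print(q,qinfo(q))
E
```

```text
0.6766301496280415 53.75677764415741 [-0.23 -0.44  4.44]
[596.99 112.86 274.45] 0.6790678753438388 53.33621799945831 24.925
[[ 499.29  191.92]
 [ 512.69 -115.9 ]
 [ 693.76 -109.49]
 [ 684.6   165.85]] (array([597.58,  33.1 ], dtype=float32), np.float32(291.79388), np.float32(183.45341), np.float32(-87.78445))
```

View pics/w_nest.png

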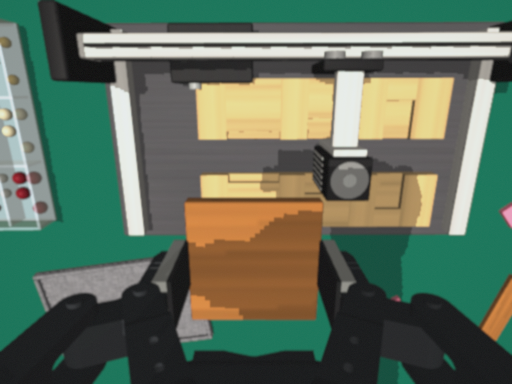

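The held square covers the front edge of the nest. The right side and rear edge agree with the first fit to 0.5 mm, with yaw 2.03°. Head is at (345,175), clear. Now I'll lower the square with force watch.

```bash
cat >> eng.py <<'E'
YAW=np.radians(2.03); NC=np.array([597.96,32.7]); C,S=np.cos(YAW),np.sin(YAW)
EX=np.array([C,S]); EY=np.array([-S,C])
def cam(x,y): return NC+EX*(x+20)+EY*(y+25)     # engraver -> camera-measured world
E
python3 - <<'E'
from eng import *
np.set_printoptions(precision=2,suppress=True)
t=cam(-20,55)-.56*EX+1.59*EY; print(t)
D=[np.pi,0,YAW]
bot.move_ptp([*t,60],D); bot.movel([*t,32],max_speed=80); bot.dwell(.2)
s=bot.get_state(); print(s["opening"],s["gripper_force"])
r=bot.movel([*t,15.5],max_speed=15,threshold=6); s=bot.get_state(); print(r,s["tcp_pos"],s["contact_force"],s["wrist_torque"],s["t"])
E
```

```text
[594.51 114.22]
0.6718012522679822 53.511672019958496
True [594.28 114.31  16.3 ] [-0.65  0.1   2.96] [-0.15  0.06 -0.03] 27.5083
```

Run:
```python
from eng import *
np.set_printoptions(precision=2,suppress=True)
p=tcp(); bot.grip(.88); p=tcp(); bot.movel([p[0],p[1],120],max_speed=120)
bot.movel([560,114,260],max_speed=200)
m,im=shot("wrist","w_sq1")
k=cv2.inRange(cv2.cvtColor(im,cv2.COLOR_BGR2HSV),(5,130,60),(14,255,255))
for c in blobs(im,(5,130,60),(14,255,255),500):
    q=quad(m,c,26);i=qinfo(q); print(i,(i[0]-NC)@EX-20,(i[0]-NC)@EY-25)
print(bot.get_state()["t"])
```

```text
(array([594.35, 113.92], dtype=float32), np.float32(59.04178), np.float32(56.766438), np.float32(-87.92578)) -20.7324360379368 56.296772846288846
29.7583
```

View pics/w_sq1.png

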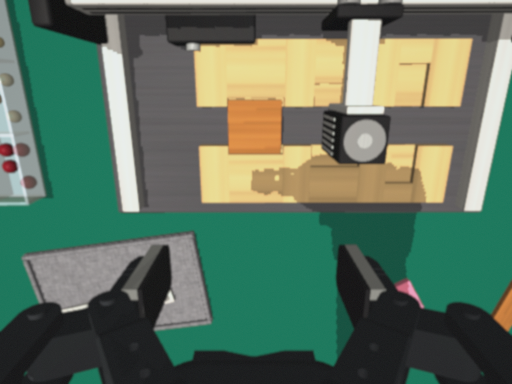

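The square (253,126) sits flush in its pocket, measured at engraver (-20.7, 56.3), and the head is clear. The strip is next.

Run:
```python
from eng import *
np.set_printoptions(precision=2,suppress=True)
y=-.2455; t=np.array([368.5,-257.5])
tx=np.array([np.cos(y),np.sin(y)]); ty=np.array([np.sin(y),-np.cos(y)])
bot.move_ptp([*t,260],[np.pi,0,y]); bot.dwell(.2); T=tcp(); m,im=shot("wrist")
best=[qinfo(quad(m,c,8)) for c in blobs(im,(5,110,60),(18,255,255),500)]
b=min(best,key=lambda i:np.hypot(*(i[0]-t))); print(b)
assert abs(b[1]-129)<4 and abs(b[3]+14)<3 and np.hypot(*(b[0]-t))<6
y=np.radians(b[3]); t=b[0]-1.0*ty
bot.grip(.7); bot.move_ptp([*t,40],[np.pi,0,y])
print(bot.movel([*t,1.3],max_speed=60,threshold=8),tcp())
bot.grip(0.0,50); s=bot.get_state(); print(s["opening"],s["gripper_force"],s["contact_force"])
bot.movel([*t,150],max_speed=150)
p=cam(-20,-114)+1.0*EY; D=[np.pi,0,YAW]
bot.move_ptp([*p,150],D); bot.movel([*p,36],max_speed=120); bot.dwell(.2)
s=bot.get_state(); print(p,s["tcp_pos"],s["opening"],s["gripper_force"])
r=bot.movel([*p,19.3],max_speed=15,threshold=6); s=bot.get_state(); print(r,s["tcp_pos"],s["contact_force"],s["t"])
```

```text
(array([ 368.82, -257.31], dtype=float32), np.float32(128.44691), np.float32(29.079031), np.float32(-14.141899))
False [ 369.05 -256.3     1.21]
0.32796108495773474 49.41917359828949 [-1.39  1.01  4.95]
[601.08 -55.24] [601.36 -55.35  36.54] 0.32403364910130567 49.953959584236145
True [601.16 -55.27  19.95] [-0.56  0.25  3.82] 41.7083
```

Run:
```python
from eng import *
np.set_printoptions(precision=2,suppress=True)
bot.grip(.55); p=tcp(); bot.movel([p[0],p[1],150],max_speed=120)
bot.movel([560,10,290],max_speed=200); bot.dwell(.2)
m,im=shot("wrist","w_st1")
for c in blobs(im,(5,130,60),(14,255,255),500):
    q=quad(m,c,26);i=qinfo(q); print(i,(i[0]-NC)@EX-20,(i[0]-NC)@EY-25)
print(bot.get_state()["t"])
```

```text
(array([594.03, 110.36], dtype=float32), np.float32(59.392624), np.float32(55.74675), np.float32(-88.08533)) -21.17485220485205 52.747297244830065
(array([600.1 , -55.67], dtype=float32), np.float32(125.46078), np.float32(28.506613), np.float32(1.9077377)) -20.990288553378775 -113.39078108151553
44.4667
```

View pics/w_st1.png

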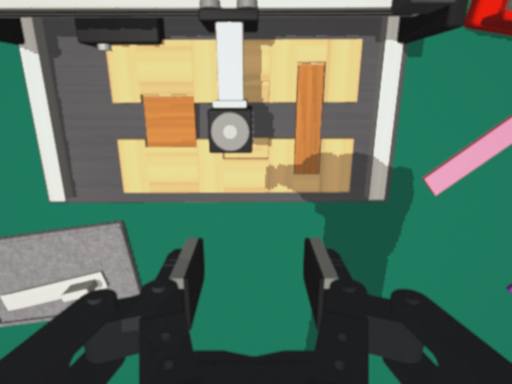

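Both blanks lie in their pockets: square (170,121), strip (309,118). The square's fitted width is short, so I'll check that in a zoomed crop.

Run:
```python
from eng import *
a=cv2.imread("pics/w_st1.png")[80:190,120:345]; b=cv2.imread("pics/w_sq1.png")[80:190,190:300]
cv2.imwrite("pics/crop3.png",cv2.resize(np.hstack([a,b]),None,fx=2.38,fy=2.38,interpolation=cv2.INTER_CUBIC))
```

```text
(no output)
```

View pics/crop3.png

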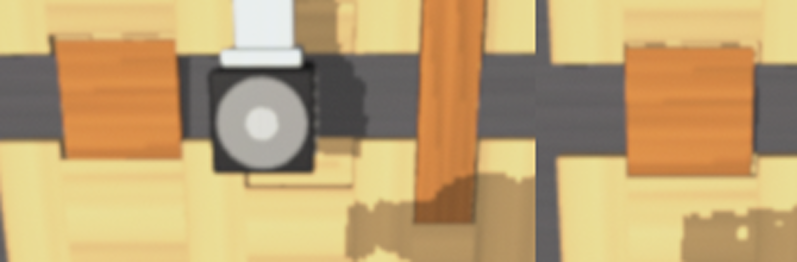

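The square looks skewed only from perspective. I'll press each blank lightly at its centre with closed fingers to confirm it is flush at z = 26.

Run:
```python
from eng import *
np.set_printoptions(precision=2,suppress=True)
D=[np.pi,0,YAW]; bot.grip(0.0,40)
for (x,y) in ((-8,-114),(-32,-114),(-20,70),(-20,40)):
    p=cam(x,y)+1.0*EY
    if y==-114 or y==70: bot.move_ptp([*p,150],D)
    bot.movel([*p,34],max_speed=150)
    r=bot.movel([*p,22],max_speed=12,threshold=6); print(x,y,r,tcp(),bot.get_state()["contact_force"][2])
    bot.movel([*p,150 if x==-32 or y==40 else 36],max_speed=150)
print(bot.get_state()["t"])
```

```text
-8 -114 True [613.   -54.84  26.09] 5.178312729747871
-32 -114 True [589.02 -55.65  26.06] 4.709627464524353
-20 70 True [594.48 128.65  26.05] 5.111646301700021
-20 40 True [595.6   98.81  26.1 ] 4.785120797568562
59.4583
```

All four presses met z ≈ 26.05, so both blanks are flush. Next I'll push the head to the square.

```bash
cat >> eng.py <<'E'
def tw(x,y,z): return [*(cam(x,y)+1.0*EY),z]   # engraver -> TCP target
def ineng(p): d=np.asarray(p[:2])-NC-1.0*EY; return np.array([d@EX-20,d@EY-25])
E
python3 - <<'E'
from eng import *
np.set_printoptions(precision=2,suppress=True)
D=[np.pi,0,YAW]
bot.move_ptp(tw(-20,-84,180),D); bot.movel(tw(-20,-84,85),max_speed=120)
r=bot.movel(tw(-20,-40,85),max_speed=30,threshold=2); print("touch",r,ineng(tcp()),bot.get_state()["contact_force"])
y0=ineng(tcp())[1]
bot.movel(tw(-20,10,85),max_speed=40); s=bot.get_state(); print(ineng(tcp()),s["contact_force"])
bot.movel(tw(-20,-6,85),max_speed=80); bot.movel(tw(-60,-6,190),max_speed=150); bot.movel(tw(-60,30,290),max_speed=200); bot.dwell(.2)
m,im=shot("wrist","w_hd")
h=cv2.cvtColor(im,cv2.COLOR_BGR2GRAY)
c=cv2.HoughCircles(h[60:250],cv2.HOUGH_GRADIENT,1,60,param1=120,param2=20,minRadius=12,maxRadius=32); print(c)
for x,y,r in c[0][:4]:
    print([((plane(m,[x,y+60],z)[0]-NC)@EX-20,(plane(m,[x,y+60],z)[0]-NC)@EY-25) for z in(132,140)])
print(bot.get_state()["t"])
E
```

```text
touch True [-19.78 -80.11] [-0.24  0.81  3.25]
[-19.98   9.97] [-0.75 -2.59  4.8 ]
[[[235.5  67.5  18.8]]]
[(np.float64(-18.035224528488015), np.float64(46.01657451475721)), (np.float64(-17.13834775919918), np.float64(45.594171962880225))]
70.425
```

View pics/w_hd.png

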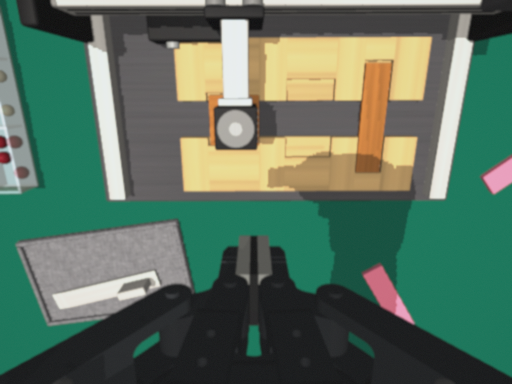

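Head now at (236,128), at engraver y ≈ 45. Another 10 mm is needed to centre it over the square. The gauge lies at (55-160, 285) in the tray.

Run:
```python
from eng import *
np.set_printoptions(precision=2,suppress=True)
D=[np.pi,0,YAW]
bot.movel(tw(-60,-6,190),max_speed=200); bot.movel(tw(-20,-6,85),max_speed=150); bot.movel(tw(-20,20,85),max_speed=40); print(ineng(tcp()))
bot.movel(tw(-20,10,85),max_speed=80); bot.movel(tw(-60,0,200),max_speed=200); bot.grip(.6)
for z,rp in ((260,None),):
    bot.move_ptp([355,250,z],[np.pi,0,-1.28]); bot.dwell(.2); T=tcp(); m,im=shot("wrist","w_g"); print(T,bot.get_state()["orientation"])
    for c in blobs(im,(0,0,185),(179,45,255),300): print(c.mean(0),len(c),rect(m,c,12))
    print(proj(m,[[355,250,12],[312,390,12]]))
print(bot.get_state()["t"])
```

```text
[-19.78  20.56]
[355.03 249.97 259.97] [ 3.14 -0.   -1.28]
[ 44.97 246.51] 630 [564.33 463.44 174.57 149.47 -87.25]
[253.8  189.91] 290 [340.36 296.   162.49  31.29 -73.06]
[ 67.36 114.48] 307 [572.93 265.65 156.74  24.21   1.18]
[[253.94 155.77]
 [254.81 264.51]]
78.3583
```

View pics/w_g.png

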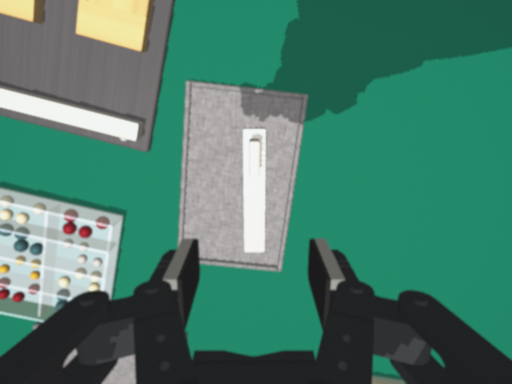

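The gauge is alone in the tray: rib near (255,155), tip end at (255,250), centre (340.4, 296), axis -73°. Gripping the rib now and bringing it to the engraver front.

Run:
```python
from eng import *
np.set_printoptions(precision=2,suppress=True)
a=np.radians(106.94); g=np.array([np.cos(a),np.sin(a)])
o=np.array([340.4,296])-50*g+7*g; y=a-np.pi
bot.move_ptp([*o,70],[np.pi,0,y]); print(bot.movel([*o,14],max_speed=60,threshold=8),tcp())
bot.grip(0,70); s=bot.get_state(); print(s["opening"],s["gripper_force"],s["contact_force"],s["tcp_pos"])
bot.movel([*o,100],max_speed=100)
D=[np.pi,0,YAW+np.pi]
p=tw(-210,55,90); bot.move_ptp(p,D); bot.dwell(.3)
s=bot.get_state(); print(s["tcp_pos"],s["opening"],s["gripper_force"],s["orientation"],s["contact_force"],s["t"])
shot("side","s_g"); shot("scene","sc_g")
a=cv2.imread("pics/s_g.png")[90:260,150:350]; b=cv2.imread("pics/sc_g.png")[160:330,180:380]
cv2.imwrite("pics/crop4.png",cv2.resize(np.hstack([a,b]),None,fx=2,fy=2,interpolation=2))
```

```text
False [353.19 255.    14.23]
0.12590069695846928 68.81113171577454 [-0.35  0.38  6.11] [353.27 255.04  14.45]
[405.18 107.19  90.03] 0.12584350702522454 68.14972758293152 [ 3.14  0.   -3.11] [-0.45  0.32 -1.13] 83.2833
```

View pics/crop4.png

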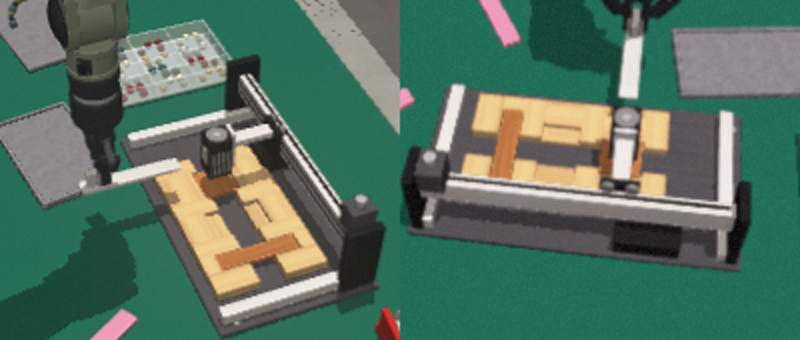

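The gauge is level in the grip and points at the head, with its tip short of the nest. Sliding it in, letting go, then pressing the head down.

Run:
```python
from eng import *
np.set_printoptions(precision=2,suppress=True)
D=[np.pi,0,YAW+np.pi]
bot.movel(tw(-210,55,36.5),max_speed=80)
print(bot.movel(tw(-105,55,36.5),max_speed=50,threshold=8), ineng(tcp()), tcp()[2])
r=bot.movel(tw(-105,55,33.4),max_speed=8,threshold=3); s=bot.get_state(); print(r,s["tcp_pos"][2],s["contact_force"],s["opening"],s["t"])
shot("side","s_in"); shot("scene","sc_in")
a=cv2.imread("pics/s_in.png")[110:230,180:330]; b=cv2.imread("pics/sc_in.png")[180:300,230:380]
cv2.imwrite("pics/crop5.png",cv2.resize(np.hstack([a,b]),None,fx=2.66,fy=2.66,interpolation=2))
```

```text
False [-105.26   55.  ] 36.491850450819825
True 34.43912253277115 [-0.24  0.21  4.94] 0.1232433736127299 86.7917
```

View pics/crop5.png

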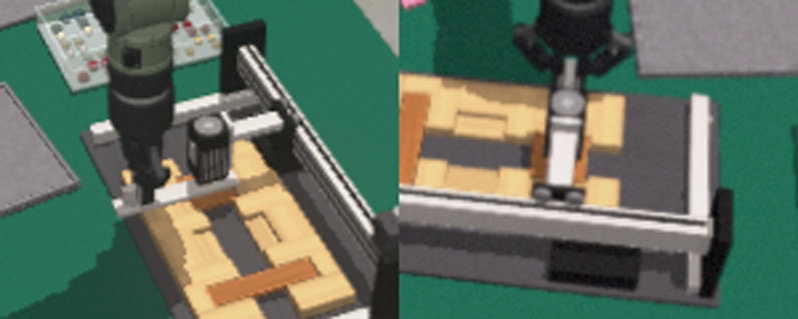

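The blade lies flat on the nest and its tip shows beyond the head at (237,183) in the left crop. Releasing it and pressing the head.

Run:
```python
from eng import *
np.set_printoptions(precision=2,suppress=True)
bot.grip(.4); bot.movel(tw(-105,55,175),max_speed=150)
bot.grip(0,40); bot.movel(tw(-20,55,150),max_speed=120); bot.dwell(.2)
f0=bot.get_state()["contact_force"][2]
r=bot.movel(tw(-20,55,119),max_speed=12,threshold=13); bot.dwell(.5)
s=bot.get_state(); print(r,s["tcp_pos"],s["contact_force"]-[0,0,f0],s["t"])
```

```text
True [595.13 113.65 122.04] [ 0.3  -0.02  5.3 ] 92.5083
```

Run:
```python
from eng import *
np.set_printoptions(precision=2,suppress=True)
r=bot.movel(tw(-20,55,121),max_speed=4)
for _ in range(3):
    s=bot.get_state(); print(r,s["tcp_pos"],s["contact_force"],s["t"]); bot.dwell(.2)
```

```text
False [595.15 113.64 122.02] [-3.4  -1.41  8.68] 92.8333
False [595.17 113.64 122.03] [-2.5  -0.26  8.68] 93.0333
False [595.15 113.64 122.03] [-2.72 -0.41  8.22] 93.2333
```

Run:
```python
from eng import *
np.set_printoptions(precision=2,suppress=True)
bot.movel(tw(-20,55,118.5),max_speed=5); bot.dwell(.5); s=bot.get_state(); print(s["tcp_pos"],s["contact_force"])
bot.movel(tw(-20,55,150),max_speed=60); bot.movel(tw(-105,55,175),max_speed=120); bot.grip(.45)
bot.dwell(.2); shot("side","s_pr"); m,im=shot("scene","sc_pr")
bot.movel(tw(-105,55,34.6),max_speed=100,threshold=10); s=bot.get_state(); print(s["tcp_pos"],s["contact_force"],s["t"])
bot.grip(0,70); s=bot.get_state(); print(s["tcp_pos"],ineng(s["tcp_pos"]),s["contact_force"],s["opening"],s["gripper_force"])
a=cv2.imread("pics/s_pr.png")[110:230,180:330]; b=cv2.imread("pics/sc_pr.png")[180:300,230:380]
cv2.imwrite("pics/crop6.png",cv2.resize(np.hstack([a,b]),None,fx=2.66,fy=2.66,interpolation=2))
```

```text
[595.24 113.66 121.9 ] [-8.32 -0.81 22.51]
[510.7  110.69  35.17] [-0.44  0.67  0.53] 98.45
[510.51 110.66  35.22] [-104.64   55.01] [-1.84  0.16  5.49] 0.12771879477657586 68.8703978061676
```

View pics/crop6.png

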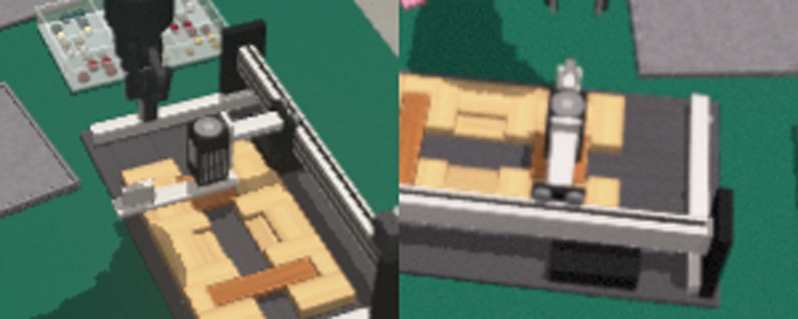

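The gauge lies unmoved on the nest, and the nozzle rests on it with TCP z at 122, so the nozzle is at 32. Drawing out, back in, and out again.

Run:
```python
from eng import *
np.set_printoptions(precision=2,suppress=True)
Z=35.1
def go(x,v):
    bot.movel(tw(x,55,Z),max_speed=v); s=bot.get_state(); print(x,ineng(s["tcp_pos"]),s["tcp_pos"][2],s["contact_force"],s["opening"],round(s["gripper_force"]),s["t"])
bot.dwell(.2)
for x in (-112,-118,-121,-124,-127,-130): go(x,10)
go(-152,30)
```

```text
-112 [-108.75   54.96] 35.30883444754782 [ 8.22  0.74 -5.84] 0.12434741833518939 68 99.8583
-118 [-114.91   54.97] 35.331445576235396 [ 8.22 -0.22 -5.29] 0.1285048655036393 68 100.6083
-121 [-118.12   54.96] 35.323465520832414 [ 6.91  0.36 -4.52] 0.12551688522834042 68 101.0583
-124 [-121.55   54.95] 35.29919223177848 [ 6.46 -0.01 -4.1 ] 0.12446013734481791 68 101.5083
-127 [-125.79   54.98] 35.24484039900007 [ 5.15  1.18 -1.72] 0.12523589733597906 69 101.9583
-130 [-130.65   55.03] 35.191536466942736 [0.33 0.19 3.96] 0.12571021378580485 69 102.4083
-152 [-152.69   55.02] 35.091423824519026 [-0.05 -0.66  5.92] 0.12684700170750907 70 103.2917
```

Steady 5–8 N drag until the tip cleared the nozzle, so the draw counts as rubbing. Sliding back in.

Run:
```python
from eng import *
np.set_printoptions(precision=2,suppress=True)
Z=35.1
def go(x,v):
    r=bot.movel(tw(x,55,Z),max_speed=v,threshold=30); s=bot.get_state(); print(x,r,ineng(s["tcp_pos"]),s["tcp_pos"][2],s["contact_force"],s["opening"],round(s["gripper_force"]),s["t"])
for x in (-130,-124,-118,-112,-104): go(x,15)
bot.dwell(.3)
shot("side","s_re")
for x in (-116,-128,-140,-160,-215): go(x,25 if x>-150 else 60)
```

```text
-130 False [-137.42   55.15] 34.9661871229599 [-17.    -0.92  25.36] 0.12433765552857544 73 104.9083
-124 False [-130.12   55.19] 35.04225177104897 [-13.96   0.02  22.14] 0.12440761908542007 72 105.4583
-118 False [-130.2    55.19] 35.02938148625148 [-29.01  -1.07  40.59] 0.1242342626669052 75 106.0083
-112 False [-125.98   55.27] 34.88600948853049 [-32.42  -1.55  44.55] 0.12423015479740215 76 106.5583
-104 False [-122.96   55.33] 34.53526725597388 [-41.83  -2.34  55.03] 0.12411210455835278 78 107.2417
-116 True [-122.99   55.38] 34.6580734188904 [ 0.09 -0.02  3.72] 0.12238203995088012 71 107.9333
-128 False [-128.5    54.97] 34.677371840083964 [ 3.22  0.46 -1.77] 0.12662254674820841 70 108.325
-140 False [-140.08   55.04] 35.205193934149726 [-0.32 -0.69 -0.53] 0.12458109530342462 70 108.9583
-160 False [-160.17   55.03] 35.231839999008756 [ 0.01 -0.88 -0.32] 0.12846857298218237 70 109.4417
-215 False [-214.32   55.  ] 35.25148195834102 [ 0.25 -0.33 -1.22] 0.12315093251060583 70 110.5083
```

The re-entry met more resistance than expected (up to 42 N along x) and the arm lagged. I need to look at how the gauge sits in the grip and at the head before trying again.

Run:
```python
from eng import *
np.set_printoptions(precision=2,suppress=True)
m,im=shot("side","s_now")
a=cv2.imread("pics/s_re.png")[110:230,180:330]
b=im[110:230,140:290]
cv2.imwrite("pics/crop7.png",cv2.resize(np.hstack([a,b]),None,fx=2.66,fy=2.66,interpolation=cv2.INTER_CUBIC))
```

```text
(no output)
```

View pics/crop7.png

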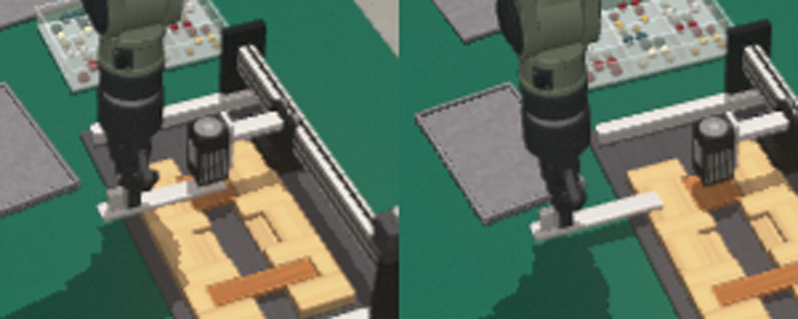

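Run:
```python
from eng import *
np.set_printoptions(precision=2,suppress=True)
m=imaging.camera_model("side"); I={k:cv2.imread(f"pics/{k}.png") for k in("s_g","s_in","s_pr","s_re","s_now")}
c=np.array([594.5,113.5]); u=proj(m,[[*c,122],[*c,123],[*c,60]]); print("head px",u)
x,y=u[0].astype(int); w=np.s_[y-6:y+22,x-11:x+12]
T=cv2.cvtColor(I["s_pr"],cv2.COLOR_BGR2GRAY)[w]
for k,i in I.items():
    g=cv2.cvtColor(i,cv2.COLOR_BGR2GRAY); g4=cv2.resize(g[y-30:y+50,x-30:x+40],None,fx=8,fy=8,interpolation=2); t4=cv2.resize(T[:20],None,fx=8,fy=8,interpolation=2)
    r=cv2.matchTemplate(g4,t4,cv2.TM_CCOEFF_NORMED); _,v,_,p=cv2.minMaxLoc(r); print(k,"head shift px",p[0]/8-19,p[1]/8-24,v)
for k,tc,zt in(("s_g",[-210+.0,55,90.03],None),("s_now",[-214.32,55,35.25],None)):
    for e in blobs(I[k],(0,0,170),(179,60,255),40):
        if 150<e[:,0].mean()<245 and 150<e[:,1].mean()<215:
            b=cv2.boxPoints(cv2.minAreaRect(e.astype(np.float32))); p=plane(m,e,tc[2]-8.4+4); q=(p-NC)@np.c_[EX,EY]+[-20,-25]
            print(k,e.mean(0),"tip max x",np.sort(q[:,0])[-3:],"rel TCP",np.sort(q[:,0])[-3]-tc[0], "min",q[:,0].min()-tc[0])
```

```text
head px [[258.84 157.18]
 [258.85 156.94]
 [258.45 171.69]]
s_g head shift px 0.0 -0.25 0.9844963550567627
s_in head shift px 0.0 -0.25 0.9846950173377991
s_pr head shift px 0.0 0.0 0.9994010925292969
s_re head shift px 0.0 0.0 0.9991259574890137
s_now head shift px 0.0 0.0 0.9991397857666016
s_g [222.49 175.12] tip max x [-90.5  -89.56 -89.2 ] rel TCP 119.4954530029396 min 12.208930219433256
s_g [238.24 152.3 ] tip max x [25.87 26.79 27.9 ] rel TCP 235.87447336761466 min 68.39414126714274
s_now [222.22 187.9 ] tip max x [-95.07 -93.94 -93.68] rel TCP 119.25186338124401 min 14.214235311405957
s_now [238.24 152.3 ] tip max x [52.76 53.72 54.89] rel TCP 267.0798894452983 min 90.49637644066438
```

The head has not moved and the gauge hasn't slipped lengthways (tip offset 119.5 vs 119.3). The likely cause is that the drag pitched the nose up in the grip, and the arm's compliance then pushed the blade down. I'll re-seat the grip by laying the gauge flat on the free middle of the nest, then slide in with force-compensated height.

Run:
```python
from eng import *
np.set_printoptions(precision=2,suppress=True)
def st(t=""): s=bot.get_state(); print(t,ineng(s["tcp_pos"]),s["tcp_pos"][2],s["contact_force"],round(s["opening"],3),round(s["t"],1)); return s
bot.movel(tw(-215,55,45),max_speed=80); bot.movel(tw(-215,-32,45),max_speed=150); bot.movel(tw(-105,-32,42),max_speed=100)
bot.movel(tw(-105,-32,32),max_speed=10,threshold=3); st("laid")
bot.grip(.35); bot.dwell(.3); s=st("open")
bot.movel(tw(-105,-32,34.8),max_speed=20); bot.dwell(.4); st("set"); bot.grip(0,80); bot.dwell(.2); st("grip")
bot.movel(tw(-105,-32,38),max_speed=20); bot.movel(tw(-215,-32,45),max_speed=100); bot.movel(tw(-215,55,45),max_speed=150); bot.dwell(.3); st("ready")
```

```text
laid [-105.03  -32.01] 34.67523100054656 [-0.48  0.32  5.83] 0.127 113.5
open [-105.84  -31.92] 34.04377950443085 [ 0.48 -0.47  0.42] 0.351 114.2
set [-105.04  -32.01] 34.78545473669903 [ 0.56 -0.38 -0.62] 0.353 114.8
grip [-104.87  -32.  ] 35.01890553524004 [-1.19 -0.2   4.34] 0.125 115.3
ready [-214.97   54.45] 44.98425419690466 [-0.33  0.55 -1.04] 0.126 117.9
```

```bash
cat > ins.py <<'E'
from eng import *
np.set_printoptions(precision=2,suppress=True)
rot=[np.pi,-.004,YAW+np.pi]; Z=35.3
bot.movel(tw(-215,55,40),rot=rot,max_speed=60); bot.movel(tw(-160,55,40),rot=rot,max_speed=60)
bot.movel(tw(-152,55,Z),rot=rot,max_speed=30); bot.dwell(.3)
f0=bot.get_state()["contact_force"]; print("f0",f0,tcp()[2]); x=-152
for i in range(60):
    x+=2; bot.movel(tw(x,55,Z),rot=rot,max_speed=15)
    s=bot.get_state(); f=s["contact_force"]-f0; ax=ineng(s["tcp_pos"])[0]
    if i%3==0 or abs(f[0])>12: print(x,round(ax,1),round(s["tcp_pos"][2],2),f,round(Z,2),round(s["t"],1))
    Z+=np.clip(.12*(f[2]-1),-.6,.8)
    if abs(f[0])>24 or np.linalg.norm(f)>34: print("stop"); break
    if ax>-112: break
print("end",ax,s["opening"],s["gripper_force"])
E
python3 ins.py
```

```text
f0 [-0.02  0.5  -1.17] 35.34800177742837
-150 -150.5 35.16 [-1.61 -0.14  1.41] 35.3 120.3
-144 -143.8 34.82 [-0.27 -0.46 -2.19] 34.81 121.1
-138 -138.1 34.65 [-1.8  -0.41 -1.45] 34.96 122.0
-132 -134.1 34.73 [-8.6  -1.45  5.21] 34.86 122.8
-126 -127.4 34.97 [-4.99 -0.95 -4.5 ] 35.68 123.7
-120 -120.8 35.07 [-7.78 -1.13 -2.15] 35.28 124.6
-118 -120.8 35.03 [-12.52  -1.34   8.69] 34.9 124.8
-114 -117.1 35.07 [-13.3   -1.06   5.28] 35.26 125.4
-108 -112.2 35.04 [-15.44  -0.71   8.01] 35.27 126.3
end -108.27471087111759 0.1223784970214153 78.46582531929016
```

The gauge went in to tip ≈ +35 with a steady 8–15 N drag. Now draw it out for good and return it to the tray.

Run:
```python
from eng import *
np.set_printoptions(precision=2,suppress=True)
def st(t=""): s=bot.get_state(); print(t,s["tcp_pos"],s["contact_force"],round(s["opening"],3),round(s["t"],1)); return s
rot=[np.pi,-.004,YAW+np.pi]
for x in (-120,-132,-150): bot.movel(tw(x,55,35.2),rot=rot,max_speed=30); st()
bot.movel(tw(-215,55,37),max_speed=80); bot.movel(tw(-215,55,100),rot=[np.pi,0,YAW+np.pi],max_speed=120)
shot("side","s_out")
a=np.radians(106.94); g=np.array([np.cos(a),np.sin(a)]); o=np.array([340.4,296])-43*g+np.array([4,0]); y=a-np.pi
bot.move_ptp([*o,100],[np.pi,0,y]); bot.movel([*o,22],max_speed=100); bot.dwell(.2); st("above")
print(bot.movel([*o,12],max_speed=8,threshold=3)); st("down")
bot.grip(.4); bot.dwell(.2); bot.movel([*o,260],max_speed=150); bot.dwell(.2)
m,im=shot("wrist","w_gend")
for c in blobs(im,(0,0,185),(179,45,255),300): print(c.mean(0),len(c),rect(m,c,12))
```

```text
[499.6  110.23  36.27] [  6.06   0.33 -10.1 ] 0.121 127.2
 [485.   109.73  36.02] [ 1.52 -0.15 -3.51] 0.122 127.7
 [465.37 109.05  35.29] [ 0.34  0.27 -0.6 ] 0.125 128.5
above [357.44 255.11  22.55] [-0.05 -0.28 -0.67] 0.123 132.6
True
down [356.91 254.92  15.33] [-0.14 -0.16  4.67] 0.123 133.5
[ 45.94 245.67] 620 [564.72 463.61 174.4  149.57 -87.48]
[252.65 185.46] 293 [345.86 295.77 162.41  33.   -71.94]
[ 68.57 109.72] 310 [573.21 265.83 157.56  24.29   1.52]
```

View pics/w_gend.png

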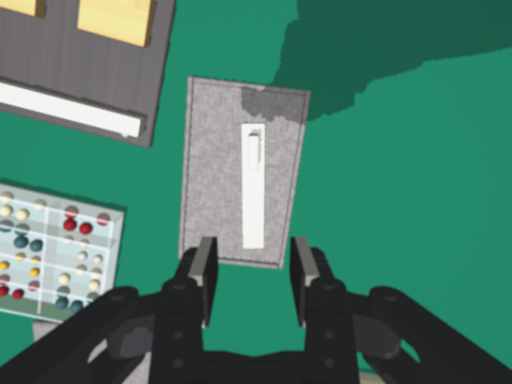

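The gauge lies flat in the tray: blade from (252,125) to (252,248), inside walls at about rows 82–262. The final draw lifted the blade slightly, so I'll check the nozzle height with a light touch on the head top.

Run:
```python
from eng import *
np.set_printoptions(precision=2,suppress=True)
bot.movel([450,200,260],rot=[np.pi,0,y] if 0 else None,max_speed=200)
bot.grip(0,30); D=[np.pi,0,YAW+np.pi]
bot.move_ptp(tw(-20,55,150),D); bot.movel(tw(-20,55,127),max_speed=60); bot.dwell(.4); f0=bot.get_state()["contact_force"][2]; print(tcp(),f0)
r=bot.movel(tw(-20,55,120.5),max_speed=3,threshold=3); s=bot.get_state(); print(r,s["tcp_pos"],s["contact_force"][2]-f0,s["t"])
bot.movel(tw(-20,55,150),max_speed=80)
bot.movel(tw(-70,20,290),rot=[np.pi,0,YAW+np.pi],max_speed=200); bot.move_ptp(tw(-70,20,290),[np.pi,0,YAW]); bot.dwell(.2)
shot("wrist","w_end"); print(bot.get_state()["t"])
```

```text
[595.22 113.64 127.2 ] -0.4698854554558962
True [595.09 113.63 123.53] 5.238524930465797 140.7833
145.0917
```

View pics/w_end.png

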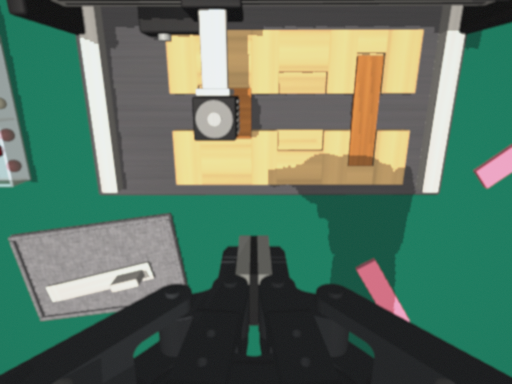

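The head top is at 123.5, so the nozzle is about 1.5 mm high at 33.5. I'll ease it down to 122 and check its y position from the picture, head top at (215,119).

Run:
```python
from eng import *
np.set_printoptions(precision=2,suppress=True)
m=imaging.camera_model("wrist"); d=plane(m,[215,119],122.5)[0]-NC; print("head eng",d@EX-20,d@EY-25)
D=[np.pi,0,YAW+np.pi]
bot.move_ptp(tw(-20,55,150),D); bot.movel(tw(-20,55,126),max_speed=60)
z=124.5
while z>116:
    z-=.25; bot.movel(tw(-20,55,z),max_speed=5); bot.dwell(.05); a=tcp()[2]
    if a<122.15: break
s=bot.get_state(); print(z,s["tcp_pos"],s["contact_force"],s["t"])
bot.movel(tw(-20,55,127),max_speed=30); bot.dwell(.3)
r=bot.movel(tw(-20,55,120.5),max_speed=3,threshold=2.5); print(r,tcp(),bot.get_state()["t"])
bot.movel(tw(-20,55,150),max_speed=80)
```

```text
head eng -20.085917116520733 55.909423175403745
121.75 [595.15 113.67 122.13] [-1.21 -0.52  5.22] 151.7917
True [595.08 113.63 122.14] 153.9083
```

Nozzle is at 32.1 and engraver (-20.1, 55.9), close to the square's middle. I have also gone past the 14-picture limit, so the last check is by numbers only.

Run:
```python
from eng import *
np.set_printoptions(precision=2,suppress=True)
bot.movel(tw(-100,-40,290),max_speed=200); bot.move_ptp(tw(-100,-40,290),[np.pi,0,YAW]); bot.dwell(.3)
m,im=shot("wrist")
for c in blobs(im,(5,120,50),(16,255,255),200):
    r=rect(m,c,26); d=r[:2]-NC; print(c.mean(0),r,"eng",d@EX-20,d@EY-25)
for n in ("scene","side"):
    m,im=shot(n)
    for c in blobs(im,(0,0,170),(179,60,255),60):
        r=rect(m,c,12)
        if np.hypot(r[0]-346,r[1]-296)<50: print(n,"gauge",r)
    for c in blobs(im,(5,120,50),(16,255,255),60):
        r=rect(m,c,26); d=r[:2]-NC
        if abs(d).max()<200: print(n,"blank",r,"eng",d@EX-20,d@EY-25)
print(bot.get_state()["t"])
```

```text
[182.6   92.33] [594.46 111.19  61.67  58.19 -88.  ] eng -20.71590654589546 53.561690377218866
[316.54  83.12] [600.99 -55.99 129.41  31.53   1.91] eng -20.11595224675753 -113.74204893551239
scene gauge [338.26 292.88 161.77  46.07 -72.71]
scene blank [597.15  89.75  62.91  19.45   1.17] eng -18.78519706412066 32.0389045036806
scene blank [595.99 -55.9  122.61  33.67   1.82] eng -25.104357844758738 -113.47453687499498
side gauge [344.35 294.2  158.42  32.34 -71.8 ]
side blank [597.05 -58.24 131.31  35.7    1.59] eng -24.129834984625866 -115.85309829159749
side blank [589.26 107.53  64.76  63.06  88.28] eng -26.04352904813142 50.09149341392191
158.6
```

Everything reads in place: square and strip in their pockets, gauge in the tray, arm clear. Handing in.

```bash
python3 -c "
from bench import bot
print(bot.sign_off())"
```

```text
the job is handed in; nothing more can be done
None
```

I handed the job in at about 159 s; the hand-in gave no verdict. The square and strip are flush in their pockets (no plate was out), the focus was set over the square with the gauge drawn out, slid back in and drawn out for good, and the gauge is flat in the tray. The first slide back in jammed at up to about 42 N, so I drew the gauge clear, re-gripped it and slid it in a second time. I eased the head back from about 33.5 to 32.1 mm after the last draw lifted it, and I viewed 18 pictures against the limit of 14.

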